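# Burner off, lid up and held

## Task

The lidded wok is done: turn its burner's knob clockwise all the way to off, leaving the other burner's knob as it is. Then take the wok's lid by the knob on top, lift it straight up until it hangs about 10 cm above the wok's rim, level all the way and still over the wok so that drips fall back in, and finish like that, holding it still in the air; do not put it down or let go. Leave the woks and everything else where they stand.

Things in the scene. Friction and masses are not known exactly. Their poses are not given: they have to be found in the camera images.
- hob: double wok burner, a fixed steel slab 380 x 660 x 25 mm. Origin at the centre of its underside on the counter; its x points away from the robot, its y to the robot's left, z up. Its two burners are at (35, +165) mm (left) and (35, -165) mm (right) in this frame, with pan supports whose top is 50 mm above the counter. One carries the lidded wok, the other the open wok, which is which varies. The hob's place and yaw vary.
- hob_mid (a point): centre of the hob slab's top face (25 mm above the counter), axes as the hob's
- knob_left (a joint): angle of the left of the two chrome knobs on the hob's near edge, which serves the left (+y) burner: 0 = full flame (its small white mark points to the hob's left, +y), grows as it is turned clockwise seen from above, 1.571 = off, at its end stop (mark points straight to the hob's far side, +x). It stays where it is left and turns with about 0.03 N m. Both burners start part way on, between 0.1 and 0.7; off counts from 1.45
- knob_right (a joint): the same for the right knob, which serves the right (-y) burner
- knob_left_grip (a point): grip point of the left knob, on its axis, 62 mm above the counter and 7 mm below its top. The part to pinch is a bar 42 mm long, 14 mm thick and 32 mm tall on a round skirt 44 mm across; the point's x axis runs along the bar and its -x end carries the white mark. Skirt top 39 mm above the counter. The knob stands at (-125, +60) mm in the hob's frame
- knob_right_grip (a point): the same for the right knob, at (-125, -60) mm in the hob's frame
- knob_left_mark (a point): white mark on the left knob's bar, 18 mm from its axis
- knob_right_mark (a point): white mark on the right knob's bar, 18 mm from its axis
- wok: the lidded wok, loose, dark steel, 230 mm across the rim, 75 mm tall, two small loop ears along its y reaching 142 mm from the centre; origin at the centre of its underside, z up. 0.9 kg
- wok_rim (a point): centre of the lidded wok's mouth, at rim height (125 mm above the counter)
- lid: the wok's domed steel lid, 238 mm across, loose, about 0.25 to 0.5 kg; its flange lies on the wok's rim and a plug 200 mm across and 6 mm deep sits loosely inside. Origin at the centre of the plug's underside, z up through the knob
- lid_knob (a point): centre (half-way up) of the round wooden knob on top of the lid: an upright cylinder 38 mm in diameter and 26 mm tall on a thin stem, its underside 10 mm clear of the dome. 55 mm above the wok's rim, 180 mm above the counter, while the lid is on
- open_wok: a wok of the same size without a lid, on the other burner; origin at the centre of its underside. Leave alone
- spice_tin: bystander: round steel screw-top tin, 62 x 72 mm, on the near left of the hob; origin at the centre of its underside
- salt_jar: bystander: glass jar with a wooden cap, 54 mm across, 75 mm tall, on the hob's far edge between the woks; origin under it
- rice_paddle: bystander: flat wooden rice paddle, 230 mm long, 9 mm thick, lying on the near right of the hob; origin on its underside
- ginger_jar: bystander: white ceramic jar, 120 mm across, 168 mm tall, left of the hob; origin under it
- mixing_bowl: bystander: red plastic bowl, 200 mm across, 90 mm tall, right of the hob; origin under it
There are look-alikes about, which are no part of the job. What is shaped like the lid but blue or orange is not meant.

How it is judged:
On the way, in this order (a step that is already met when the one before it is completed fails the run):
1. the lidded wok's burner is off while the lid is still on (((y of wok_rim in the frame of hob_mid above 0 m and value of joint knob_left above 1.45 rad) or (y of wok_rim in the frame of hob_mid below 0 m and value of joint knob_right above 1.45 rad)) and z of lid_knob in the frame of wok_rim below 0.065 m), for 0.2 s.
2. the lid is lifted clear of the wok in the fingers (z of lid_knob in the frame of wok_rim above 0.085 m and contact force between the fingers and lid above 0.5 N and contact force between lid and wok below 0.1 N and contact force between lid and open_wok below 0.1 N and contact force between lid and hob below 0.1 N), for 0.2 s.
At the end, for the whole second after the job is handed in: Lidded wok's knob within 0.12 rad of off; lid held in the fingers, flange 60 to 150 mm above the rim, within 50 mm of the wok's axis, tilt under 8 degrees, at rest, touching neither woks nor hob; woks and bystanders within 30 mm of their start, other knob within about 19 degrees (((y of wok_rim in the frame of hob_mid above 0 m and value of joint knob_left above 1.45 rad) or (y of wok_rim in the frame of hob_mid below 0 m and value of joint knob_right above 1.45 rad)) and z of lid_knob in the frame of wok_rim between 0.115 and 0.205 m and horizontal distance between lid_knob and wok_rim below 0.05 m and angle between lid's own z axis and vertical below 0.14 rad and linear speed of lid below 0.03 m/s and angular speed of lid below 0.2 rad/s and contact force between the fingers and lid above 0.5 N and contact force between lid and wok below 0.1 N and contact force between lid and open_wok below 0.1 N and contact force between lid and hob below 0.1 N and distance of each of spice_tin, salt_jar, rice_paddle, ginger_jar, mixing_bowl, wok, open_wok from where it was at the start of the episode below 0.03 m); the arm keeps its last pose, push and grip.
It fails at once if the other burner's knob is turned ((y of wok_rim in the frame of hob_mid above 0 m and distance of knob_right_mark from where it was at the start of the episode above 0.006 m) or (y of wok_rim in the frame of hob_mid below 0 m and distance of knob_left_mark from where it was at the start of the episode above 0.006 m)).
It fails at once if a wok is pushed from its place (distance of any of wok, open_wok from where it was at the start of the episode above 0.03 m).
It fails at once if the lid is tipped (angle between lid's own z axis and vertical above 0.3 rad).
It fails at once if a bystander is disturbed (distance of any of spice_tin, salt_jar, rice_paddle, ginger_jar, mixing_bowl from where it was at the start of the episode above 0.03 m or angle between any of spice_tin, salt_jar, rice_paddle, ginger_jar, mixing_bowl's own z axis and vertical above 0.5 rad).
It also fails if it takes over 53 s, if anything falls off the work surface, if the arm or the gripper's body presses on something with over 40 N, if the wrist force passes 120 N, or if a joint passes its speed limit or range.

## Robot

A 6-joint arm with a two-finger parallel gripper is mounted at the origin on the work surface. World frame = base frame: x ahead of the robot, y to its left, z up, the work surface at z = 0. Lengths are in m, angles in rad, forces in N, time in s.
With the tool pointing down it reaches from about 0.3 to 0.85 m from the base axis. Payload 4.2 kg.
Tool frame: the origin (TCP) lies midway between the tips of the shut fingers; the grasp point (between the pads) lies manip.hold_point_z behind it (manip.hold_point_z is the distance from the TCP to the grasp point, in m); z points along the fingers, y is the direction in which the jaws open and shut (so a half turn about z gives the same grasp; the last joint's range is limited). The gripper opens to 91 mm and grips with 3 to 60 N. Pads are 32 mm wide; open, the fingers measure 118 mm over their backs; the gripper's body (76 mm by 178 mm) begins 60 mm behind the grasp point.
Start: joints at [1.157, 0.32, 1.565, -0, 1.257, -0.02], TCP at [0.221, 0.531, 0.188] pointing down, gripper open.
Joint ranges: [-3.11, 3.11], [-0.84, 2.01], [0.21, 2.61], [-1.34, 4.49], [0.05, 2.63], [-2.56, 2.56]. Speed limits (rad/s): [2.57, 2.57, 3.14, 3.14, 3.14, 3.14].

## Interface

Orientations are given as a unit quaternion [x, y, z, w].
In Python, from rig import manip gives the robot as it stands.
- The arm moves only by the shell command python3 -m inch 'ROWS' [FORCE]. ROWS is text: rows parted by semicolons, each of 7 numbers parted by spaces: the turn, a rotation vector about the tool's x, y, z scaled (see below), then the shift along the tool's x, y, z scaled (see below), then the closure, from 0 (fully open) to 1 (shut). A call has 1 to 5 rows; each row is the pose to reach, as a shift and turn from the pose measured when the call began, along the tool's axes at that moment; what a row does not reach only later rows make up. The controller multiplies each number of a shift by 0.3 m and each number of a turn by 60 degrees. A row lasts 1/12 s, in which the tool goes at most 41.7 mm and 7.16 degrees, less where a joint would pass 70% of its speed; a pose out of reach is approached as far as the arm can. A call with a number of a shift or a turn outside -1 to 1 is refused whole. A call with a gripper value outside its range is refused whole. The fingers move at their own pace and stop on an object; FORCE is the grip in N (left out, the last holds). Time passes only in rows, so rows that repeat a pose let the fingers close. It gives the time, the measured TCP pose, the force and the opening at its end, in the units of the state.
- manip.sense(): the state, without advancing time (a new reading comes with each control period).
- manip.capture(name): name is "scene" or "side" or "wrist"; returns a dict with "img" (400x640x3 uint8, red, green, blue), "depth" (400x640 float32, m along the optical axis (not along the pixel's ray), 0 where there is no reading), "mtx" (3x3 intrinsics, pixels), "k1" (the pictures are not rectified: a ray, as slopes to the right and down, at radius r is drawn at 1 + k1 r^2 times it, then the intrinsics apply), "eye" and "attitude" of the camera in the world. Camera axes: x right, y down, z forward; pixel columns grow to the right and rows downward; lengths in m; the calibration is good to about 2 mm. A picture is of the moment at which its call begins.
- manip.hand_in(): hands the job in, once; it reports no verdict.
The state is a dict: "time": time; "joint_pos": joint angles; "joint_vel": joint speeds; "tau": joint torques, N m; "position": TCP position; "tcp_rot": TCP orientation; "contact_force": force on the tool from outside, world axes, zero at the start; "wrist_torque": the same for the moment, N m; "opening": finger opening in m.
Only numpy, scipy, OpenCV 4.12 (cv2) and the standard library are available. Lean on these libraries where they do the work, as an engineer would, in place of code of your own. Each camera call takes 0.05 s, during which the arm holds its last target.

## Working session

There is one attempt and no reset: what is moved stays moved. The work goes in short steps, Python scripts to look and compute and a shell command to move; the robot and the scene stay as the last step left them, time stands still between calls to the robot, and variables do not carry over. Pictures are saved under pics/ and viewed, and the job is handed in when it is done.

```bash
mkdir -p pics; ls; cat > h.py <<'E'
import numpy as np, cv2
from rig import manip
from scipy.spatial.transform import Rotation as R
def att(c):
    a=np.array(c["attitude"],float)
    return R.from_quat(a).as_matrix() if a.size==4 else a.reshape(3,3)
def rays(c,uv):
    uv=np.asarray(uv,float).reshape(-1,2);K=np.array(c["mtx"])
    d=(uv-[K[0,2],K[1,2]])/[K[0,0],K[1,1]]
    s=d.copy()
    for _ in range(20): s=d/(1+c["k1"]*(s**2).sum(1,keepdims=True))
    return np.c_[s,np.ones(len(s))]
def plane(c,uv,z):
    d=rays(c,uv)@att(c).T; e=np.array(c["eye"])
    return e+d*((z-e[2])/d[:,2])[:,None]
def pts(c,uv):
    uv=np.asarray(uv).reshape(-1,2);z=c["depth"][uv[:,1].astype(int),uv[:,0].astype(int)]
    return np.array(c["eye"])+(rays(c,uv)*z[:,None])@att(c).T
def cloud(c):
    v,u=np.mgrid[0:400,0:640]
    return pts(c,np.c_[u.ravel(),v.ravel()]).reshape(400,640,3)
def proj(c,P):
    q=(np.asarray(P).reshape(-1,3)-c["eye"])@att(c);s=q[:,:2]/q[:,2:]
    s=s*(1+c["k1"]*(s**2).sum(1,keepdims=True));K=np.array(c["mtx"])
    return s*[K[0,0],K[1,1]]+[K[0,2],K[1,2]]
def save(n,im): cv2.imwrite(f"pics/{n}.png",im[:,:,::-1])
E
python3 - <<'E'
from h import *
import pickle
print(manip.hold_point_z, manip.sense())
C={}
for n in("scene","side","wrist"):
    c=manip.capture(n);C[n]=dict(c);save(n+"0",c["img"]);print(n,c["eye"],c["attitude"],c["k1"],np.array(c["mtx"]).tolist())
pickle.dump(C,open("c0.pkl","wb"))
E
```

```text
pics
0.0188 {'time': 0.0, 'joint_pos': array([ 1.15698709e+00,  3.20281427e-01,  1.56565036e+00, -2.39289659e-05,
        1.25734679e+00, -1.99730799e-02]), 'joint_vel': array([-0.00072353,  0.0017138 ,  0.00055153,  0.00046368, -0.001179  ,
        0.00022928]), 'tau': array([-1.06689797e-03, -4.12469172e+01, -2.31967092e+01,  7.25403079e-02,
        4.59015893e-02, -1.46850643e-04]), 'position': array([0.22042958, 0.53050531, 0.18733744]), 'tcp_rot': array([ 1.95644207e-01,  9.80674581e-01, -8.25660313e-04, -1.70288956e-04]), 'contact_force': array([ 0.76706086,  0.12041546, -0.1591734 ]), 'wrist_torque': array([-0.03376281,  0.00392359, -0.02722869]), 'opening': 0.09110983942414962}
scene [1.06030955 0.71385553 1.20804074] [ 0.31373817  0.88764419 -0.32108922 -0.10275145] -0.10687620738248774 [[415.94369889089285, 0.0, 325.73379009894904], [0.0, 415.94369889089285, 201.73154762428013], [0.0, 0.0, 1.0]]
side [-0.03505934 -1.23354123  1.15871158] [ 0.87939488 -0.1780656   0.08931316 -0.43241236] -0.07127239355018768 [[484.03376224161644, 0.0, 319.052282787764], [0.0, 484.03376224161644, 195.84120438737685], [0.0, 0.0, 1.0]]
wrist [0.14809877 0.56262034 0.38439103] [0.8228749  0.54983503 0.07898974 0.11966181] -0.035491621580327835 [[296.500719800327, 0.0, 316.68828548313337], [0.0, 296.500719800327, 200.04790220771207], [0.0, 0.0, 1.0]]
```

View pics/scene0.png

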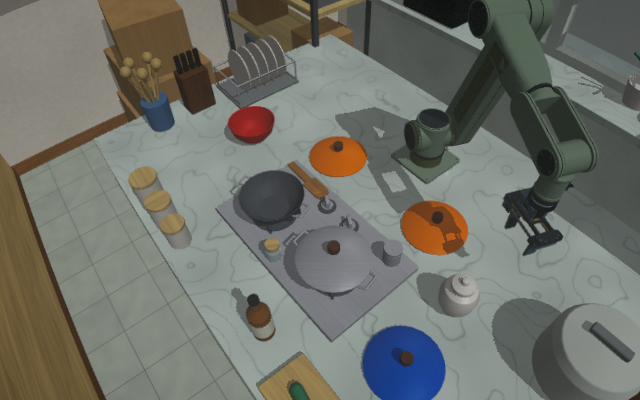

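View pics/side0.png

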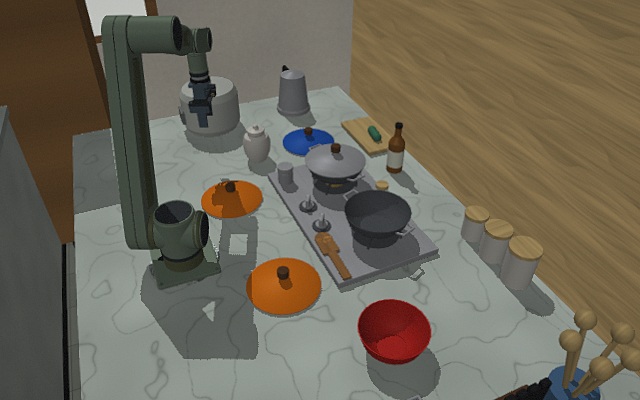

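View pics/wrist0.png

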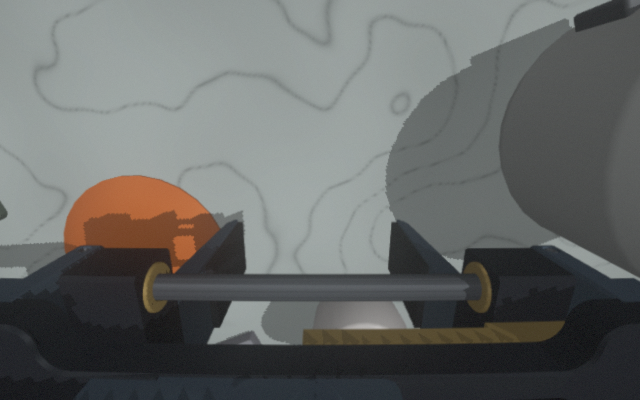

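The steel lid is the meant one: scene (333,246) and side (335,148), grey, on a wok on the hob. The orange lids at scene (338,148) and (437,217) and the blue one at (405,358) lie on the counter. The chrome knobs are near scene (326,203) and (348,222). I'll enlarge to confirm.

```bash
python3 - <<'E'
from h import *
import pickle
C=pickle.load(open("c0.pkl","rb"))
a=C["scene"]["img"][180:280,270:420];b=C["side"]["img"][130:250,270:420]
save("crop0",np.vstack([cv2.resize(a,None,fx=4,fy=3.0,interpolation=3)[:300], cv2.resize(b,(600,300),interpolation=3)]) )
a=C["scene"]["img"][185:240,305:375];b=C["side"]["img"][185:240,290:360]
save("crop1",np.hstack([cv2.resize(x,None,fx=5.7,fy=5.7,interpolation=2) for x in(a,b)]))
for n in("scene","side"):
    c=C[n];P=cloud(c);z=P[...,2]
    hsv=cv2.cvtColor(c["img"],cv2.COLOR_RGB2HSV)
    # slab top
    m=(abs(z-0.025)<0.004)&(P[...,0]>0.25)&(P[...,0]<1)&(c["depth"]>0)
    n_,l,s,ce=cv2.connectedComponentsWithStats(m.astype(np.uint8));i=1+np.argmax(s[1:,4])
    q=P[l==i][:,:2].astype(np.float32);r=cv2.minAreaRect(q);print(n,"slab",r,s[i])
    print(cv2.boxPoints(r))
    # lid knob
    m=(abs(z-0.18)<0.016)&(hsv[...,1]>60)&(P[...,0]>0.3)&(P[...,0]<.9)&(abs(P[...,1])<.4)
    print("lidknob",m.sum(),P[m].mean(0),P[m].min(0),P[m].max(0))
    m=(z>0.045)&(z<0.075)&(P[...,0]>0.3)&(P[...,0]<.5)&(P[...,1]<.3)&(P[...,1]>-.15)&(c["depth"]>0)
    n_,l,s,ce=cv2.connectedComponentsWithStats(m.astype(np.uint8))
    for i in range(1,n_):
        if s[i,4]>8: print("comp",s[i],P[l==i].mean(0).round(3),P[l==i].max(0).round(3))
E
```

```text
scene slab ((0.6074491739273071, 0.023394018411636353), (0.38216432929039, 0.6625757813453674), 1.6692038774490356) [ 216  186  202  155 7480]
[[ 0.40679803  0.3489753 ]
 [ 0.42609814 -0.31331933]
 [ 0.80810034 -0.30218726]
 [ 0.78880024  0.36010736]]
lidknob 131 [0.64297639 0.19575287 0.18900584] [0.62504942 0.17386975 0.16952001] [0.66025097 0.20957103 0.19567602]
comp [324 195   5  14  51] [ 0.488 -0.038  0.064] [ 0.499 -0.021  0.074]
comp [346 215   6  13  59] [0.484 0.081 0.063] [0.494 0.099 0.071]
comp [383 252  18  13  95] [0.478 0.283 0.06 ] [0.491 0.299 0.075]
side slab ((0.6045956611633301, 0.01849883794784546), (0.38083961606025696, 0.663130521774292), 1.480736255645752) [ 268  164  170  121 5515]
[[ 0.4056715   0.34503278]
 [ 0.42280737 -0.3178763 ]
 [ 0.80351985 -0.3080351 ]
 [ 0.786384    0.35487399]]
lidknob 71 [0.63403006 0.18062297 0.18472016] [0.61948164 0.1669815  0.16510013] [0.65151315 0.205465   0.19578042]
comp [278 171  16  11  92] [0.452 0.246 0.06 ] [0.486 0.278 0.075]
comp [306 194   5  12  49] [0.477 0.07  0.063] [0.492 0.096 0.075]
comp [318 213   8  13  61] [ 0.48  -0.049  0.062] [ 0.498 -0.027  0.074]
```

View pics/crop0.png

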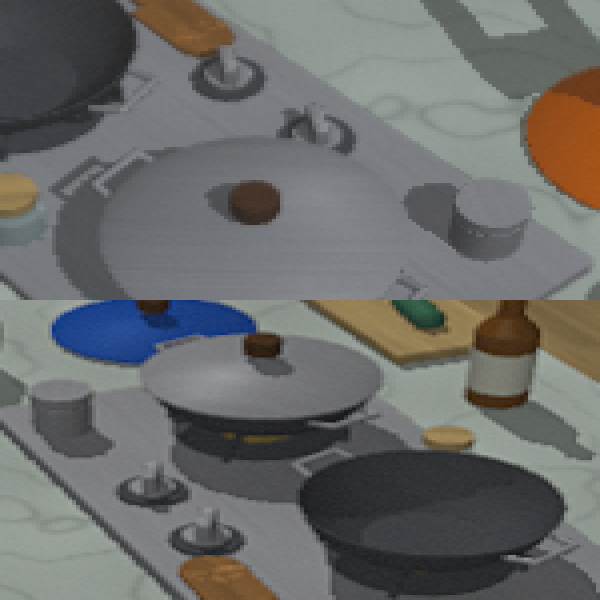

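View pics/crop1.png

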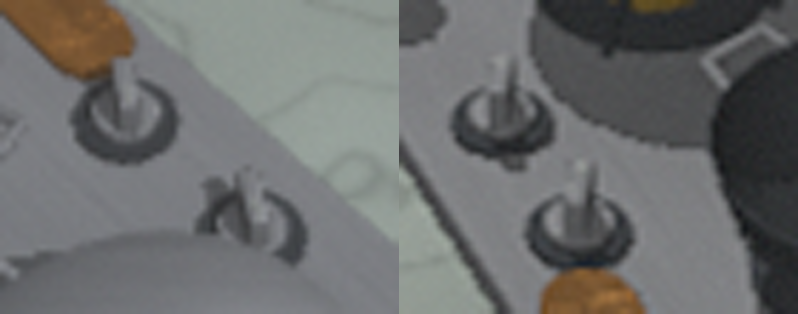

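Confirmed: in the crops the steel lid with the brown knob (scene 333,246) sits on the wok on the left (+y) burner. So the left knob at scene (348,221) / side (308,199) is the one to turn. Next I'll work out the move to hover above it.

```bash
cat >> h.py <<'E'
def go(pos,jaw_deg,up=None):
    """row (scaled) from present pose to tool-down pose with jaw axis (tool y) at jaw_deg in world"""
    s=manip.sense();A=R.from_quat(s["tcp_rot"])
    a=np.radians(jaw_deg);y=np.array([np.cos(a),np.sin(a),0]);z=np.array([0,0,-1.]);x=np.cross(y,z)
    B=R.from_matrix(np.c_[x,y,z])
    rv=(A.inv()*B).as_rotvec();d=A.inv().apply(np.array(pos)-s["position"])
    ya=A.as_matrix()[:,1]
    print("t",round(s["time"],2),"pos",s["position"].round(4),"jaw",round(np.degrees(np.arctan2(ya[1],ya[0])),2),"tilt",round(np.degrees(np.arccos(-A.as_matrix()[2,2])),2),"F",s["contact_force"].round(2),"T",s["wrist_torque"].round(2),"op",round(s["opening"],4),"j6",s["joint_pos"][5].round(3))
    print("row",(rv/np.radians(60)).round(4),(d/0.3).round(4))
E
python3 -c "
from h import *
go([0.22,0.53,0.28],20);go([0.47,0.0775,0.28],-21)
import pickle
C=pickle.load(open('c0.pkl','rb'))
c=C['scene'];P=cloud(c);m=(P[...,2]>.1)&(P[...,0]>.2)&(P[...,0]<.45)&(P[...,1]>.25)&(P[...,1]<.6)&(P[...,2]<.2)
print(P[m].mean(0),P[m].min(0),P[m].max(0))
"
```

```text
t 0.15 pos [0.2205 0.5306 0.1875] jaw 67.44 tilt 0.07 F [-0.27  0.08 -0.13] T [-0.    0.06  0.03] op 0.0911 j6 -0.02
row [-1.200e-03  5.000e-04  7.906e-01] [ 0.0006 -0.0029 -0.3082]
t 0.15 pos [0.2205 0.5306 0.1875] jaw 67.44 tilt 0.07 F [-0.27  0.08 -0.13] T [-0.    0.06  0.03] op 0.0911 j6 -0.02
row [-1.000e-03  1.000e-03  1.474e+00] [-1.3476 -1.0761 -0.3068]
[0.4229298  0.51195777 0.13519363] [0.37239948 0.2564217  0.10026713] [0.44993996 0.56232689 0.16862047]
```

```bash
python3 -m inch '0 0 0.12 0 0 -0.1 0; 0 0 0.24 -0.08 -0.06 -0.2 0; 0 0 0.36 -0.18 -0.14 -0.27 0; 0 0 0.48 -0.28 -0.22 -0.31 0; 0 0 0.6 -0.38 -0.31 -0.31 0'; python3 -c "
from h import *
go([0.47,0.0775,0.28],-21)"
```

```text
time: 0.57
position: [0.2915, 0.4014, 0.2834]
tcp_rot: [0.49, 0.872, 0.002, 0.001]
contact_force: [0.5, 0.5, 0.3]
opening: 0.0912
t 0.57 pos [0.2915 0.4014 0.2834] jaw 31.36 tilt 0.27 F [0.52 0.45 0.27] T [-0.   -0.05 -0.02] op 0.0912 j6 0.373
row [ 0.0035 -0.0031  0.8727] [-1.2316 -0.0539  0.0096]
```

```bash
python3 -m inch '0 0 0.12 -0.13 -0.006 0 0; 0 0 0.24 -0.26 -0.012 0 0; 0 0 0.36 -0.39 -0.018 0 0; 0 0 0.48 -0.52 -0.024 0 0; 0 0 0.59 -0.65 -0.03 0 0'; python3 -c "
from h import *
go([0.47,0.0775,0.25],-21)"
```

```text
time: 0.98
position: [0.3856, 0.2284, 0.2831]
tcp_rot: [0.734, 0.68, 0.002, -0.0]
contact_force: [0.1, 0.2, 0.3]
opening: 0.0912
t 0.98 pos [0.3856 0.2284 0.2831] jaw -4.37 tilt 0.27 F [0.08 0.23 0.33] T [-0.08 -0.01 -0.  ] op 0.0912 j6 0.584
row [ 0.0024 -0.0039  0.2772] [-0.4804  0.3185  0.1095]
```

```bash
python3 -m inch '0 0 0.1 -0.1 0.07 0 0; 0 0 0.2 -0.2 0.14 0.03 0; 0 0 0.277 -0.3 0.21 0.06 0; 0 0 0.277 -0.4 0.27 0.09 0; 0 0 0.277 -0.48 0.3185 0.11 0'; python3 - <<'E'
from h import *
import pickle
go([0.479,0.0775,0.15],-21)
c=manip.capture("wrist");save("wrist1",c["img"]);pickle.dump(dict(c),open("w1.pkl","wb"));print(proj(c,[[.479,.0775,.069],[.476,-.0425,.069]]))
go([0.479,0.0775,0.15],-21)
E
```

```text
time: 1.4
position: [0.4703, 0.0751, 0.2488]
tcp_rot: [0.825, 0.566, 0.002, -0.001]
contact_force: [-0.1, 0.1, -0.2]
opening: 0.0909
t 1.4 pos [0.4703 0.0751 0.2488] jaw -21.08 tilt 0.2 F [-0.09  0.07 -0.18] T [-0.09  0.07  0.01] op 0.0909 j6 0.5
row [ 0.001  -0.0032 -0.0013] [0.0167 0.0239 0.3294]
[[320.93912278 174.71971679]
 [349.33293697 254.13981461]]
t 1.45 pos [0.4718 0.0715 0.2476] jaw -21.21 tilt 0.14 F [ 1.94 -3.51 -1.18] T [-0.26 -0.01 -0.03] op 0.0911 j6 0.498
row [ 0.0022  0.0007 -0.0035] [0.0276 0.0144 0.3255]
```

View pics/wrist1.png

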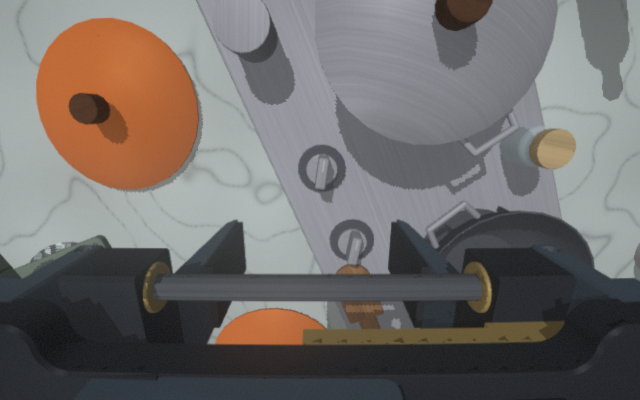

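The wrist view shows the left knob at (322,168) and the right knob at (352,241), with the lid above at (440,50). I'll enlarge the knob to read its angle.

```bash
python3 - <<'E'
from h import *
c=manip.capture("wrist");im=c["img"]
save("k1",cv2.resize(im[135:215,280:360],None,fx=7,fy=7,interpolation=2))
import pickle;pickle.dump(dict(c),open("w1.pkl","wb"))
g=cv2.cvtColor(im,cv2.COLOR_RGB2GRAY)
P=cloud(c);z=P[...,2]
m=(z>0.055)&(z<0.08)&(np.hypot(P[...,0]-.479,P[...,1]-.0775)<.035)
q=P[m];print(m.sum(),q.mean(0),q[:,2].min(),q[:,2].max());v,u=np.nonzero(m);print(u.min(),u.max(),v.min(),v.max())
r=cv2.minAreaRect(q[:,:2].astype(np.float32));print(r)
w,V=np.linalg.eigh(np.cov(q[:,:2].T));print(w**.5,np.degrees(np.arctan2(V[1,1],V[0,1])))
m=(z>0.025)&(z<0.05)&(z>.034)&(np.hypot(P[...,0]-.479,P[...,1]-.0775)<.035)
print("skirt",cv2.minEnclosingCircle(P[m][:,:2].astype(np.float32)))
m=(z>0.066)&(z<0.08)&(np.hypot(P[...,0]-.479,P[...,1]-.0775)<.035)
print(m.sum(),cv2.minAreaRect(P[m][:,:2].astype(np.float32)))
for n in("scene","side"):pass
E
```

```text
355 [0.4806821  0.07927832 0.06872696] 0.0552252174947262 0.07186856127371988
313 326 154 187
((0.4802456796169281, 0.07805658876895905), (0.041794247925281525, 0.014018909074366093), 61.035648345947266)
[0.00402255 0.01214365] 61.3071607777379
skirt ((0.48166462779045105, 0.0805906280875206), 0.02434064820408821)
335 ((0.48017001152038574, 0.07814057171344757), (0.0414278544485569, 0.013715725392103195), 61.318336486816406)
```

View pics/k1.png

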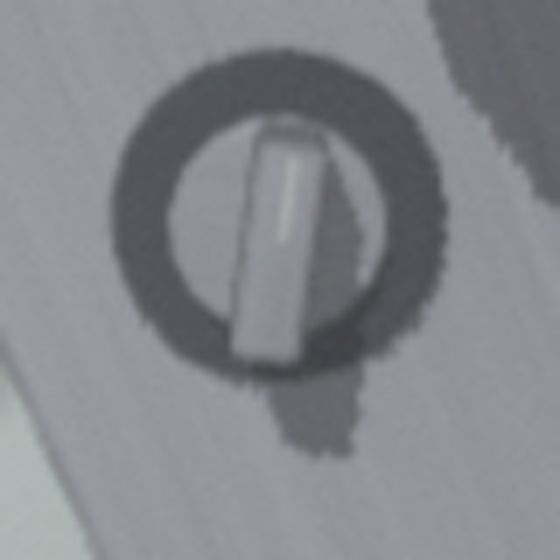

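```bash
python3 -c "
from h import *
go([0.4802,0.0781,0.1],-28.8)"
```

```text
t 1.5 pos [0.4706 0.0743 0.2482] jaw -21.28 tilt 0.1 F [-0.13  0.15 -0.26] T [-0.07  0.1  -0.  ] op 0.0912 j6 0.502
row [-1.000e-04 -1.700e-03  1.253e-01] [0.0226 0.0253 0.4942]
```

```bash
python3 -m inch '0 0 0.06 0.01 0.012 0.1 0; 0 0 0.125 0.0226 0.0253 0.22 0; 0 0 0.125 0.0226 0.0253 0.34 0; 0 0 0.125 0.0226 0.0253 0.45 0; 0 0 0.125 0.0226 0.0253 0.494 0'; python3 -c "
from h import *
go([0.4802,0.0781,0.047],-28.8)"
```

```text
time: 1.92
position: [0.4766, 0.0785, 0.096]
tcp_rot: [0.861, 0.509, -0.003, -0.002]
contact_force: [-0.2, 0.0, 0.4]
opening: 0.091
t 1.92 pos [0.4766 0.0785 0.096 ] jaw -28.75 tilt 0.41 F [-0.21  0.05  0.36] T [-0.07  0.13  0.03] op 0.091 j6 0.638
row [-0.0065  0.0024  0.0008] [0.0049 0.0122 0.1632]
```

```bash
python3 -m inch '0 0 0 0.005 0.012 0.06 0; 0 0 0 0.005 0.012 0.12 0; 0 0 0 0.005 0.012 0.163 0; 0 0 0 0.005 0.012 0.163 0; 0 0 0 0.005 0.012 0.163 0'; python3 - <<'E'
from h import *
go([0.4802,0.0781,0.047],-28.8)
c=manip.capture("wrist");save("wrist2",c["img"])
E
```

```text
time: 2.33
position: [0.4797, 0.0788, 0.0469]
tcp_rot: [0.86, 0.51, -0.003, -0.003]
contact_force: [0.3, 0.5, 0.2]
opening: 0.0915
t 2.33 pos [0.4797 0.0788 0.0469] jaw -28.72 tilt 0.49 F [0.26 0.47 0.19] T [-0.06  0.1   0.03] op 0.0915 j6 0.637
row [-0.0076  0.003   0.0014] [-0.0012  0.0027 -0.0003]
```

View pics/wrist2.png

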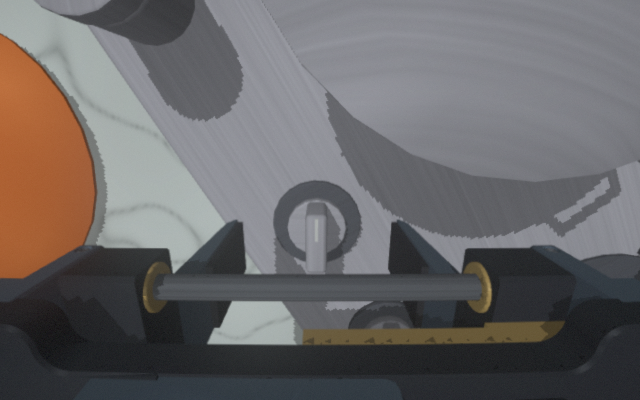

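The bar at (316,240) is aligned and centred between the fingers, with nothing else near them. I'll close on it gently.

```bash
python3 -m inch '0 0 0 0 0 0 0.4; 0 0 0 0 0 0 0.8; 0 0 0 0 0 0 1; 0 0 0 0 0 0 1; 0 0 0 0 0 0 1' 12;python3 -m inch '0 0 0 0 0 0 1; 0 0 0 0 0 0 1; 0 0 0 0 0 0 1' 12;  python3 -c "
from h import *
go([0.4802,0.0781,0.047],-88.4)"
```

```text
time: 2.8
position: [0.4807, 0.0788, 0.048]
tcp_rot: [0.86, 0.51, -0.002, -0.002]
contact_force: [0.5, 0.7, 0.1]
opening: 0.0611
time: 3.05
position: [0.4807, 0.0788, 0.0481]
tcp_rot: [0.86, 0.51, -0.002, -0.002]
contact_force: [-0.8, -0.3, 0.5]
opening: 0.0408
t 3.05 pos [0.4807 0.0788 0.0481] jaw -28.73 tilt 0.33 F [-0.84 -0.28  0.53] T [-0.07  0.04 -0.02] op 0.0408 j6 0.637
row [-0.0042  0.004   0.9946] [-0.0028 -0.0004  0.0037]
```

```bash
python3 -m inch '0 0 0 0 0 0 1; 0 0 0 0 0 0 1; 0 0 0 0 0 0 1; 0 0 0 0 0 0 1; 0 0 0 0 0 0 1' 12;  python3 -c "
from h import *
go([0.4802,0.0781,0.047],-88.4)"
```

```text
time: 3.47
position: [0.4807, 0.0788, 0.048]
tcp_rot: [0.86, 0.51, -0.002, -0.002]
contact_force: [0.8, -0.3, -0.7]
opening: 0.0074
t 3.47 pos [0.4807 0.0788 0.048 ] jaw -28.73 tilt 0.34 F [ 0.76 -0.32 -0.66] T [-0.06  0.1  -0.02] op 0.0074 j6 0.637
row [-0.0042  0.0042  0.9945] [-0.0026 -0.0003  0.0035]
```

The opening is 7 mm, under the bar's 14 mm. I'll check.

```bash
python3 - <<'E'
from h import *
c=manip.capture("wrist");save("wrist3",c["img"])
c=manip.capture("scene");a=c["img"][150:270,260:420]
b=manip.capture("side")["img"][130:250,250:410]
save("s3",np.hstack([cv2.resize(x,None,fx=2.5,fy=4) if 0 else cv2.resize(x,(400,300)) for x in(a,b)]))
go([0.4802,0.0781,0.047],-88.4)
E
```

```text
t 3.62 pos [0.4807 0.0787 0.0481] jaw -28.73 tilt 0.34 F [ 0.63 -0.77  1.61] T [-0.09  0.09 -0.01] op 0.0006 j6 0.637
row [-0.0042  0.0041  0.9945] [-0.0027 -0.0003  0.0036]
```

View pics/wrist3.png

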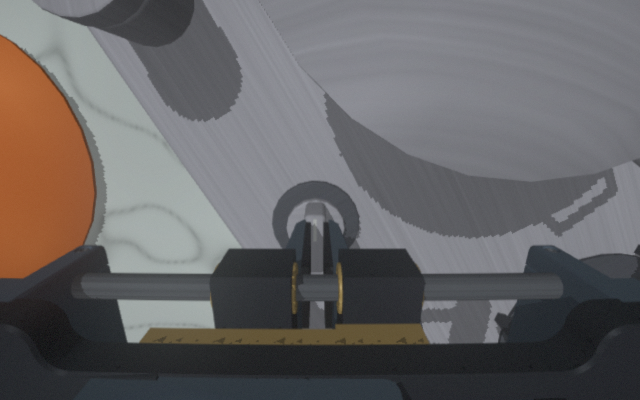

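View pics/s3.png

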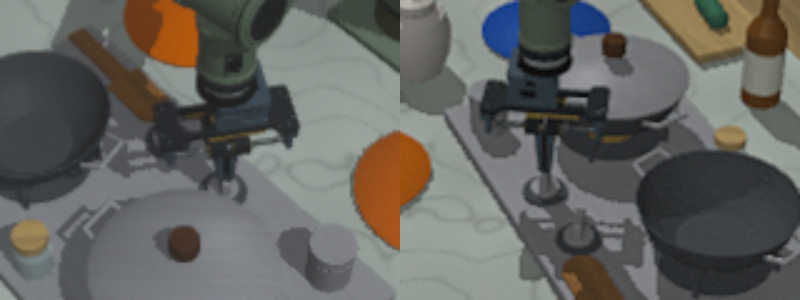

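```bash
python3 - <<'E'
from h import *
c=manip.capture("wrist");save("wrist4",cv2.resize(c["img"][160:340,180:460],None,fx=2.8,fy=2.8))
P=cloud(c)
for u,v in((316,208),(316,225),(316,240),(300,235),(332,235)):print(u,v,P[v,u].round(4))
c=manip.capture("scene");print(proj(c,[[.4807,.0788,.048]]));a=c["img"][170:240,310:390]
c=manip.capture("side");print(proj(c,[[.4807,.0788,.048]]));b=c["img"][160:230,270:350]
save("s4",np.hstack([cv2.resize(x,(400,350),interpolation=2) for x in(a,b)]))
go([0.4802,0.0781,0.047],-88.4)
E
```

```text
316 208 [0.4909 0.096  0.0543]
316 225 [0.4878 0.0901 0.0687]
316 240 [0.483  0.0813 0.0694]
300 235 [0.483  0.0988 0.0971]
332 235 [0.4981 0.0905 0.0971]
[[348.7617275  222.62521964]]
[[308.00135427 201.23764272]]
t 3.77 pos [0.4807 0.0788 0.0481] jaw -28.73 tilt 0.33 F [-0.56 -0.4   0.54] T [-0.11  0.05  0.  ] op 0.0006 j6 0.637
row [-0.0042  0.004   0.9945] [-0.0028 -0.0004  0.0036]
```

View pics/wrist4.png

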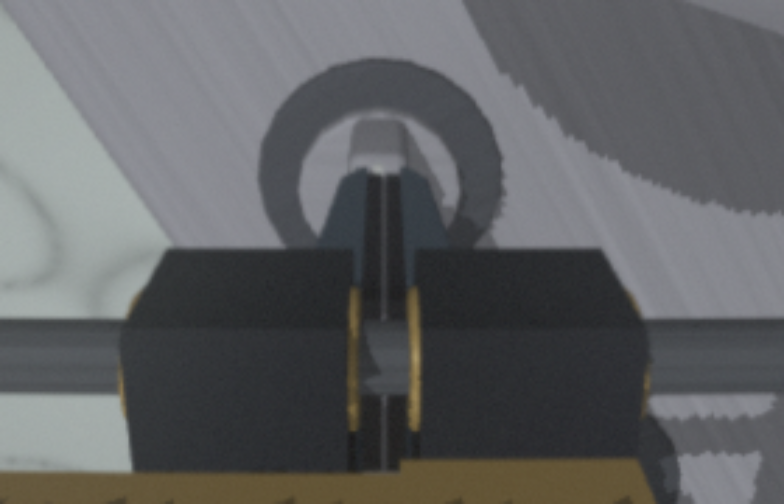

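View pics/s4.png

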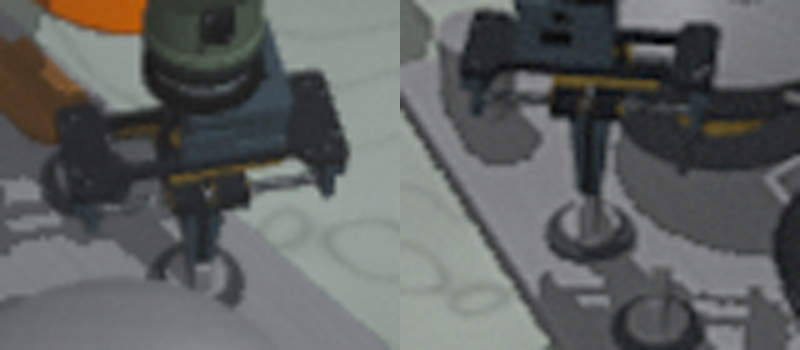

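```bash
python3 - <<'E'
from h import *
t=np.radians(61.2);x=np.array([np.cos(t),np.sin(t),0]);p=np.array([.4807,.0788,0])
c=manip.capture("wrist")
for n in("wrist","scene","side"):
    if n!="wrist":c=manip.capture(n)
    for k in(-.016,0,.016):print(n,k,[proj(c,p+x*k+[0,0,z])[0].round(1).tolist() for z in(.048,.058,.07,.08)])
c=manip.capture("wrist");P=cloud(c)
print(P[215:262:3,316].round(3)); print(c["depth"][215:262:3,316].round(3))
print(P[221:262:6,308].round(3))
s=manip.sense();print(s["opening"])
E
```

```text
wrist -0.016 [[315.0, 252.1], [314.9, 258.6], [314.7, 267.2], [314.5, 275.1]]
wrist 0 [[315.0, 231.8], [314.9, 237.5], [314.7, 245.0], [314.5, 252.0]]
wrist 0.016 [[315.1, 210.6], [314.9, 215.4], [314.7, 221.8], [314.5, 227.7]]
scene -0.016 [[347.8, 219.0], [347.9, 217.3], [348.0, 215.2], [348.0, 213.4]]
scene 0 [[348.8, 222.6], [348.8, 220.9], [348.9, 218.8], [349.0, 217.0]]
scene 0.016 [[349.7, 226.3], [349.8, 224.6], [349.9, 222.5], [350.0, 220.7]]
side -0.016 [[307.5, 203.9], [307.5, 201.8], [307.4, 199.2], [307.4, 197.0]]
side 0 [[308.0, 201.2], [308.0, 199.1], [307.9, 196.5], [307.9, 194.4]]
side 0.016 [[308.5, 198.6], [308.5, 196.5], [308.5, 193.9], [308.4, 191.8]]
[[0.491 0.095 0.066]
 [0.49  0.094 0.069]
 [0.489 0.093 0.071]
 [0.488 0.091 0.07 ]
 [0.487 0.089 0.07 ]
 [0.486 0.087 0.069]
 [0.485 0.085 0.069]
 [0.484 0.084 0.07 ]
 [0.483 0.082 0.07 ]
 [0.482 0.08  0.07 ]
 [0.481 0.078 0.069]
 [0.48  0.076 0.069]
 [0.479 0.074 0.069]
 [0.478 0.073 0.07 ]
 [0.477 0.071 0.069]
 [0.476 0.069 0.069]]
[0.189 0.187 0.186 0.187 0.188 0.189 0.19  0.19  0.19  0.19  0.192 0.193
 0.193 0.193 0.194 0.195]
[[0.486 0.097 0.075]
 [0.487 0.097 0.087]
 [0.487 0.097 0.095]
 [0.487 0.097 0.103]
 [0.488 0.097 0.112]
 [0.488 0.097 0.118]
 [0.488 0.097 0.125]]
0.0003693147636208095
```

The tips are at about z = 0.070 in all three views (wrist row 221, side row 199, scene row 221), while the reported TCP is 0.048. The fingers therefore shut just above the bar, and the real tips are about 21 mm behind the reported TCP. I'll check how low the body sits before going lower.

```bash
python3 - <<'E'
from h import *
p=np.array([.4807,.0788]);t=np.radians(61.2);ex=np.array([np.cos(t),np.sin(t)]);ey=np.array([ex[1],-ex[0]])
for n in("wrist","scene","side"):
    c=manip.capture(n);P=cloud(c).reshape(-1,3)
    d=P[:,:2]-p;l=np.c_[d@ex,d@ey,P[:,2]]
    m=(abs(l[:,0])<.06)&(abs(l[:,1])<.11)&(l[:,2]>.072)&(l[:,2]<.3)&(c["depth"].ravel()>0);l=l[m]
    print(n,len(l))
    for a in np.arange(.07,.26,.01):
        q=l[(l[:,2]>=a)&(l[:,2]<a+.01)]
        if len(q):print(round(a,2),len(q),q.min(0).round(3)[:2],q.max(0).round(3)[:2])
go([0.4802,0.0781,0.047],-88.4)
E
```

```text
wrist 81716
0.07 71 [ 0.017 -0.006] [0.019 0.009]
0.08 201 [ 0.017 -0.009] [0.019 0.011]
0.09 253 [ 0.016 -0.009] [0.02  0.012]
0.1 339 [ 0.017 -0.01 ] [0.02  0.013]
0.11 248 [ 0.017 -0.01 ] [0.02  0.013]
0.12 1057 [-0.015 -0.003] [0.06 0.11]
0.13 373 [-0.014 -0.002] [0.06  0.108]
0.14 19 [-0.005 -0.002] [0.003 0.005]
0.15 2821 [-0.002 -0.079] [0.041 0.083]
0.16 11677 [-0.018 -0.079] [0.041 0.083]
0.17 17885 [-0.011 -0.086] [0.041 0.09 ]
0.18 14386 [ 0.009 -0.082] [0.041 0.086]
0.19 31373 [ 0.014 -0.074] [0.041 0.079]
0.2 1013 [ 0.025 -0.049] [0.03  0.019]
scene 1458
0.07 6 [ 0.014 -0.007] [0.019 0.007]
0.08 9 [ 0.001 -0.007] [0.02  0.011]
0.09 14 [-0.01 -0.01] [0.022 0.012]
0.1 15 [ 0.012 -0.009] [0.02  0.013]
0.11 12 [ 0.014 -0.009] [0.02  0.014]
0.12 24 [ 0.015 -0.009] [0.058 0.108]
0.13 7 [ 0.    -0.006] [0.06  0.095]
0.15 22 [-0.024 -0.08 ] [0.04  0.083]
0.16 112 [-0.033 -0.079] [0.042 0.082]
0.17 126 [-0.026 -0.084] [0.042 0.087]
0.18 112 [-0.036 -0.084] [0.041 0.091]
0.19 482 [-0.04  -0.088] [0.042 0.091]
0.2 51 [-0.015 -0.048] [0.032 0.058]
0.21 57 [-0.002 -0.047] [0.029 0.01
[... 369 characters left out ...]
0.021 -0.013] [0.059 0.109]
0.13 20 [-0.019 -0.012] [0.059 0.105]
0.14 4 [-0.021 -0.007] [-0.009  0.014]
0.15 23 [-0.039 -0.077] [0.004 0.083]
0.16 105 [-0.041 -0.08 ] [0.037 0.083]
0.17 113 [-0.046 -0.082] [0.031 0.089]
0.18 99 [-0.046 -0.086] [0.037 0.091]
0.19 351 [-0.04  -0.087] [0.041 0.091]
0.2 62 [-0.031 -0.065] [0.021 0.019]
0.21 40 [-0.026 -0.046] [0.02  0.019]
0.22 59 [-0.029 -0.048] [0.009 0.019]
0.23 10 [-0.028 -0.047] [-0.017  0.019]
0.24 42 [-0.041 -0.048] [0.039 0.019]
0.25 96 [-0.043 -0.048] [0.032 0.038]
t 4.12 pos [0.4807 0.0788 0.0481] jaw -28.73 tilt 0.34 F [-0.76  0.12 -0.15] T [-0.19  0.09  0.04] op 0.0002 j6 0.637
row [-0.0042  0.0041  0.9945] [-0.0027 -0.0003  0.0036]
```

Body bottom at 0.155 and tips at 0.070: the whole tool is about 22 mm higher than the reported TCP says, and laterally it is centred. I'll open, descend 22 mm more and close again.

```bash
python3 -m inch '0 0 0 0 0 0 0.3; 0 0 0 0 0 0 0.3; 0 0 0 0 0 0 0.3; 0 0 0 0 0 0 0.3; 0 0 0 0 0 0 0.3' 12;python3 -m inch '0 0 0 0 0 0 0.3; 0 0 0 0 0 0 0.3; 0 0 0 0 0 0 0.3; 0 0 0 0 0 0 0.3; 0 0 0 0 0 0 0.3'; python3 -c "
from h import *
go([0.4802,0.0781,0.026],-28.8)"
```

```text
time: 4.53
position: [0.4807, 0.0788, 0.0481]
tcp_rot: [0.86, 0.51, -0.002, -0.002]
contact_force: [0.6, 0.2, -0.6]
opening: 0.0311
time: 4.95
position: [0.4807, 0.0788, 0.0481]
tcp_rot: [0.86, 0.51, -0.002, -0.002]
contact_force: [-0.2, 0.5, -0.0]
opening: 0.0628
t 4.95 pos [0.4807 0.0788 0.0481] jaw -28.73 tilt 0.34 F [-0.2   0.51 -0.03] T [-0.11  0.07  0.03] op 0.0628 j6 0.637
row [-0.0054  0.0014  0.0012] [-0.0026  0.0001  0.0736]
```

```bash
python3 -m inch '0 0 0 0 0.002 0.02 0.3; 0 0 0 0 0.002 0.04 0.3; 0 0 0 0 0.002 0.06 0.3; 0 0 0 0 0.002 0.073 0.3; 0 0 0 0 0.002 0.073 0.3' 12; python3 -c "
from h import *
go([0.4802,0.0781,0.026],-28.8)"
```

```text
time: 5.37
position: [0.4801, 0.0784, 0.0249]
tcp_rot: [0.86, 0.51, -0.003, -0.003]
contact_force: [-0.4, 0.4, -0.7]
opening: 0.0636
t 5.37 pos [0.4801 0.0784 0.0249] jaw -28.73 tilt 0.48 F [-0.38  0.4  -0.69] T [-0.12  0.03  0.02] op 0.0636 j6 0.636
row [-0.0075  0.0029  0.0012] [-0.0005  0.0008 -0.0037]
```

No contact on the way down, as expected. I'll close.

```bash
python3 -m inch '0 0 0 0 0 -0.004 1; 0 0 0 0 0 -0.004 1; 0 0 0 0 0 -0.004 1; 0 0 0 0 0 -0.004 1; 0 0 0 0 0 -0.004 1' 12;python3 -m inch '0 0 0 0 0 0 1; 0 0 0 0 0 0 1; 0 0 0 0 0 0 1; 0 0 0 0 0 0 1; 0 0 0 0 0 0 1';python3 -m inch '0 0 0 0 0 0 1; 0 0 0 0 0 0 1; 0 0 0 0 0 0 1';   python3 - <<'E'
from h import *
go([0.4802,0.0781,0.026],-88.4)
c=manip.capture("wrist");save("wrist5",cv2.resize(c["img"][160:340,180:460],None,fx=2.8,fy=2.8))
E
```

```text
time: 5.78
position: [0.4803, 0.0784, 0.0263]
tcp_rot: [0.86, 0.51, -0.003, -0.002]
contact_force: [-0.3, -0.2, 0.3]
opening: 0.0336
time: 6.2
position: [0.4792, 0.0789, 0.0264]
tcp_rot: [0.861, 0.509, -0.004, -0.003]
contact_force: [-5.4, 3.1, 3.9]
opening: 0.0138
time: 6.45
position: [0.4791, 0.0789, 0.0264]
tcp_rot: [0.861, 0.509, -0.004, -0.003]
contact_force: [-2.5, 2.1, 2.2]
opening: 0.0137
t 6.45 pos [0.4791 0.0789 0.0264] jaw -28.76 tilt 0.58 F [-2.5   2.12  2.21] T [ 0.19  0.32 -0.05] op 0.0137 j6 0.636
row [-0.0069  0.0074  0.994 ] [-0.0007  0.0045  0.0013]
```

View pics/wrist5.png

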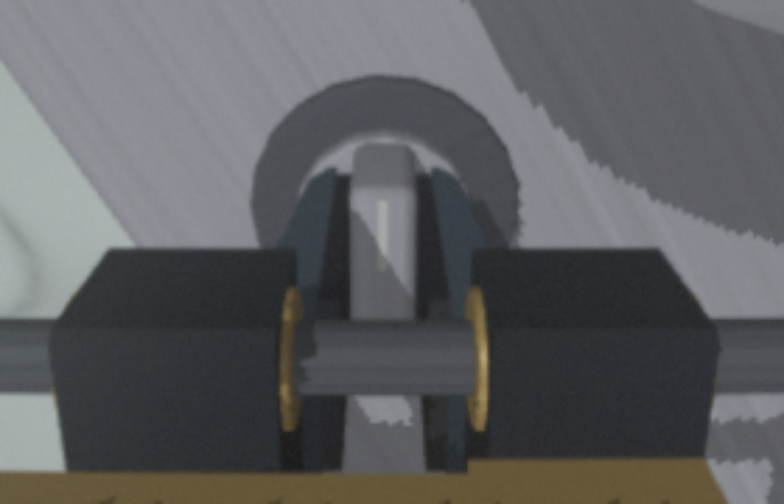

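The bar is gripped at 13.7 mm (centre of the crop, white mark end up). I'll turn clockwise.

```bash
python3 -m inch '0 0 0.1 0 0 0 1; 0 0 0.2 0 0 0 1; 0 0 0.3 0 0 0 1; 0 0 0.4 0 0 0 1; 0 0 0.5 0 0 0 1'; python3 -c "
from h import *
go([0.4795,0.0788,0.0264],-88.4)"
```

```text
time: 6.92
position: [0.4798, 0.0784, 0.0264]
tcp_rot: [0.964, 0.267, -0.004, -0.002]
contact_force: [-0.3, -1.7, 0.8]
opening: 0.0138
t 6.92 pos [0.4798 0.0784 0.0264] jaw -59.01 tilt 0.5 F [-0.34 -1.69  0.81] T [-0.18  0.1   0.01] op 0.0138 j6 1.164
row [-0.0033  0.0078  0.4898] [-0.0001 -0.0017  0.    ]
```

```bash
python3 -m inch '0 0 0.1 0 0 0 1; 0 0 0.2 0 0 0 1; 0 0 0.3 0 0 0 1; 0 0 0.4 0 0 0 1; 0 0 0.48 0 0 0 1'; python3 -c "
from h import *
go([0.4798,0.0784,0.0264],-89.5)"
```

```text
time: 7.33
position: [0.4801, 0.0775, 0.0264]
tcp_rot: [1.0, 0.017, -0.004, 0.0]
contact_force: [-2.2, -2.3, 1.2]
opening: 0.0142
t 7.33 pos [0.4801 0.0775 0.0264] jaw -88.03 tilt 0.46 F [-2.16 -2.3   1.17] T [-0.32  0.3   0.07] op 0.0142 j6 1.672
row [0.0003 0.0077 0.0244] [-0.0009 -0.0029  0.0001]
```

```bash
python3 -m inch '0 0 0.02 0 0 0 1; 0 0 0.04 0 0 0 1; 0 0 0.04 0 0 0 1; 0 0 0.04 0 0 0 1'; python3 - <<'E'
from h import *
go([0.4798,0.0784,0.0264],-89.5)
c=manip.capture("wrist");save("wrist6",cv2.resize(c["img"][120:340,180:460],None,fx=2.5,fy=2.5))
E
```

```text
time: 7.67
position: [0.4802, 0.0774, 0.0264]
tcp_rot: [1.0, -0.003, -0.004, 0.0]
contact_force: [-0.5, 0.8, 1.7]
opening: 0.0147
t 7.67 pos [0.4802 0.0774 0.0264] jaw -90.34 tilt 0.46 F [-0.51  0.79  1.69] T [0.19 0.35 0.46] op 0.0147 j6 1.713
row [ 0.0008  0.0076 -0.0141] [-0.0013 -0.0033 -0.    ]
```

View pics/wrist6.png

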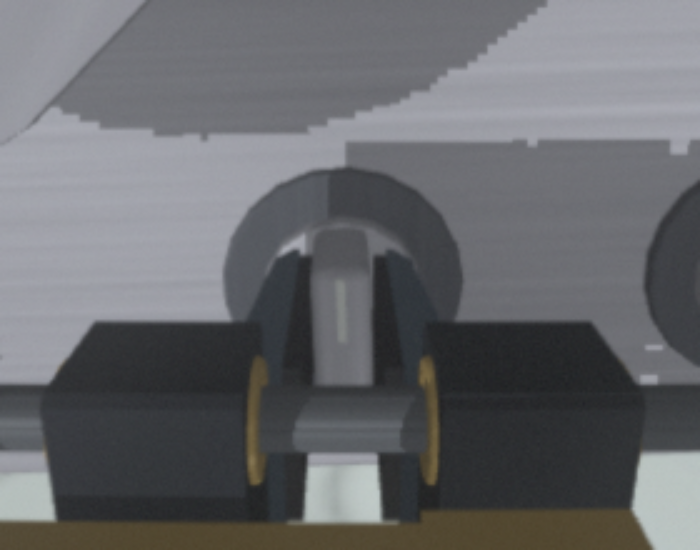

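The wrist moment about z has risen to 0.46 N m, so the knob is on its end stop. I'll open and rise to look.

```bash
python3 -m inch '0 0 -0.025 0 0 0 0.3; 0 0 -0.025 0 0 0 0.3; 0 0 -0.025 0 0 0 0.3; 0 0 -0.025 0 0 0 0.3; 0 0 -0.025 0 0 0 0.3';python3 -m inch '0 0 0 0 0 0 0.3; 0 0 0 0 0 -0.1 0.2; 0 0 0 0 0 -0.2 0; 0 0 0 0 0 -0.3 0; 0 0 0 0 0 -0.42 0';python3 -m inch '0 0 0 0 0 -0.1 0; 0 0 0 0 0 -0.2 0; 0 0 0 0 0 -0.32 0;0 0 0 0 0 -0.32 0; 0 0 0 0 0 -0.32 0' ; python3 - <<'E'
from h import *
go([0.637,0.188,0.26],-60)
c=manip.capture("wrist");save("wrist7",c["img"])
P=cloud(c);z=P[...,2]
m=(z>0.064)&(z<0.08)&(np.hypot(P[...,0]-.479,P[...,1]-.0775)<.035)
print(m.sum(),cv2.minAreaRect(P[m][:,:2].astype(np.float32)))
m=(z>0.064)&(z<0.08)&(np.hypot(P[...,0]-.476,P[...,1]+.0425)<.035)
if m.sum()>5:print(m.sum(),cv2.minAreaRect(P[m][:,:2].astype(np.float32)))
E
```

```text
time: 8.13
position: [0.4804, 0.0773, 0.0264]
tcp_rot: [1.0, 0.01, -0.004, 0.0]
contact_force: [-0.5, -0.3, 0.4]
opening: 0.0449
time: 8.55
position: [0.4803, 0.0772, 0.1528]
tcp_rot: [1.0, 0.01, -0.005, 0.001]
contact_force: [0.8, 0.1, 0.0]
opening: 0.0781
time: 8.97
position: [0.4824, 0.0775, 0.2508]
tcp_rot: [1.0, 0.009, -0.003, 0.0]
contact_force: [0.3, -0.0, -0.6]
opening: 0.0912
t 8.97 pos [0.4824 0.0775 0.2508] jaw -88.92 tilt 0.31 F [ 0.27 -0.03 -0.56] T [-0.05  0.18  0.04] op 0.0912 j6 1.688
row [-0.0007  0.0051 -0.4819] [ 0.522  -0.3585 -0.0338]
318 ((0.4802885055541992, 0.07896803319454193), (0.041116125881671906, 0.013054960407316685), 1.300567388534546)
334 ((0.4839633107185364, -0.04128003865480423), (0.04103761538863182, 0.014007573015987873), 59.16014862060547)
```

View pics/wrist7.png

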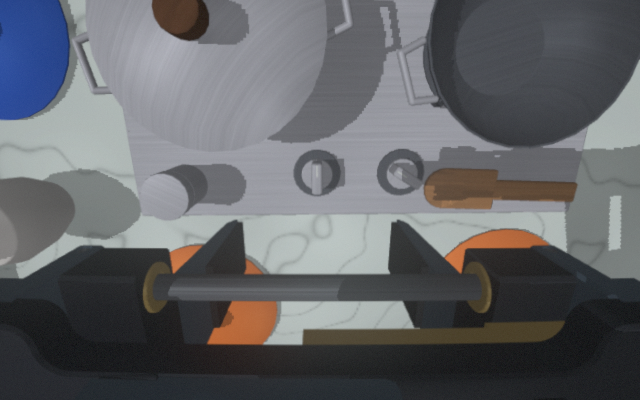

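In the wrist view the left knob's bar at (317,177) now lies at 1.3° in the world. With the hob's yaw of about 1.7° that puts it at about 1.57 rad, off. The right knob at (400,173) is unchanged in place. Next I'll go over the lid knob.

```bash
python3 -m inch '0 0 -0.1 0.08 -0.06 0 0; 0 0 -0.2 0.18 -0.13 0 0; 0 0 -0.3 0.28 -0.2 0 0; 0 0 -0.4 0.38 -0.27 -0.01 0; 0 0 -0.48 0.48 -0.34 -0.03 0';python3 -m inch '0 0 0 0 0 0 0; 0 0 0 0 0 0 0'; python3 - <<'E'
from h import *
go([0.637,0.188,0.25],-60)
c=manip.capture("wrist");save("wrist8",c["img"])
P=cloud(c);z=P[...,2];hsv=cv2.cvtColor(c["img"],cv2.COLOR_RGB2HSV)
near=np.hypot(P[...,0]-.637,P[...,1]-.188)
m=(near<.04)&(z>.165)&(z<.2)&(hsv[...,1]>60)
print(m.sum(),cv2.minEnclosingCircle(P[m][:,:2].astype(np.float32)),P[m].mean(0))
m=(near<.04)&(z>.187)&(z<.2)&(hsv[...,1]>60)
print(m.sum(),cv2.minEnclosingCircle(P[m][:,:2].astype(np.float32)),P[m].mean(0))
m=(near<.14)&(z>.12)&(z<.164)
print("lid",cv2.minEnclosingCircle(P[m][:,:2].astype(np.float32)),P[m][:,2].min())
E
```

```text
time: 9.43
position: [0.6231, 0.1827, 0.2531]
tcp_rot: [0.966, 0.26, -0.008, -0.001]
contact_force: [1.3, 0.0, 0.7]
opening: 0.0909
time: 9.6
position: [0.623, 0.1834, 0.2488]
tcp_rot: [0.965, 0.26, -0.011, -0.001]
contact_force: [-0.8, 0.2, 0.5]
opening: 0.0914
t 9.6 pos [0.623  0.1834 0.2488] jaw -59.81 tilt 1.28 F [-0.79  0.2   0.53] T [-0.06  0.15  0.02] op 0.0914 j6 1.312
row [-0.0064  0.0204  0.0033] [ 0.0481  0.0103 -0.005 ]
1185 ((0.6419148445129395, 0.19076120853424072), 0.017848262563347816) [0.64173673 0.19079437 0.19338879]
1185 ((0.6419148445129395, 0.19076120853424072), 0.017848262563347816) [0.64173673 0.19079437 0.19338879]
lid ((0.636996865272522, 0.18801775574684143), 0.1400705724954605) 0.12000014181220547
```

View pics/wrist8.png

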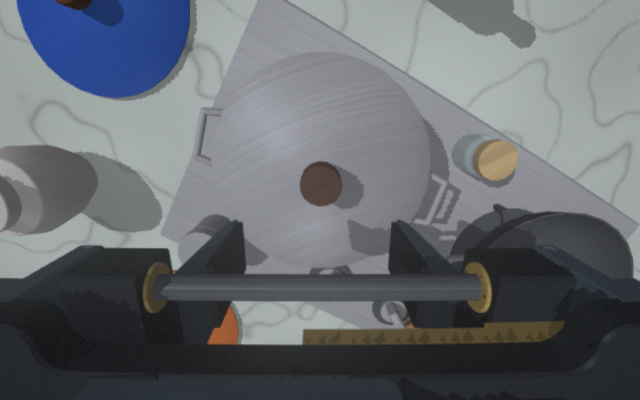

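The lid knob is at wrist (321,184), i.e. (0.6415, 0.1907) with its top at 0.193. I'll move above it, levelling the tool.

```bash
python3 -c "
from h import *
go([0.6413,0.1905,0.2],-60)"; python3 -m inch '-0.006 0.02 0.003 0.03 0.0 0.04 0; -0.006 0.02 0.003 0.062 -0.002 0.09 0; -0.006 0.02 0.003 0.062 -0.002 0.13 0; -0.006 0.02 0.003 0.062 -0.002 0.16 0; -0.006 0.02 0.003 0.062 -0.002 0.16 0'; python3 - <<'E'
from h import *
go([0.6413,0.1905,0.144],-60)
c=manip.capture("wrist");save("wrist9",c["img"])
P=cloud(c);z=P[...,2];hsv=cv2.cvtColor(c["img"],cv2.COLOR_RGB2HSV)
m=(np.hypot(P[...,0]-.637,P[...,1]-.188)<.04)&(z>.187)&(z<.2)&(hsv[...,1]>60)
print(m.sum(),cv2.minEnclosingCircle(P[m][:,:2].astype(np.float32)),P[m].mean(0))
print(P[222:228,238].round(3),P[222:228,397].round(3))
E
```

```text
t 9.65 pos [0.6221 0.1825 0.2498] jaw -59.86 tilt 1.26 F [ 0.5  -0.26 -0.32] T [-0.09  0.15  0.04] op 0.0912 j6 1.312
row [-0.0062  0.02    0.0024] [0.0723 0.0104 0.1644]
time: 10.07
position: [0.6347, 0.1912, 0.1982]
tcp_rot: [0.966, 0.258, -0.003, 0.0]
contact_force: [-1.0, -0.2, -0.8]
opening: 0.0914
t 10.07 pos [0.6347 0.1912 0.1982] jaw -60.08 tilt 0.37 F [-1.04 -0.18 -0.82] T [-0.09  0.14  0.04] op 0.0914 j6 1.324
row [-0.0015  0.006  -0.0013] [0.0191 0.0132 0.1807]
1460 ((0.6417718529701233, 0.1907694935798645), 0.017899351194500923) [0.64396122 0.19193611 0.19336967]
[[0.627 0.242 0.227]
 [0.628 0.241 0.229]
 [0.628 0.241 0.23 ]
 [0.627 0.241 0.231]
 [0.628 0.24  0.233]
 [0.628 0.24  0.234]] [[0.675 0.158 0.226]
 [0.675 0.159 0.229]
 [0.675 0.159 0.229]
 [0.675 0.159 0.231]
 [0.675 0.16  0.233]
 [0.674 0.16  0.235]]
```

View pics/wrist9.png

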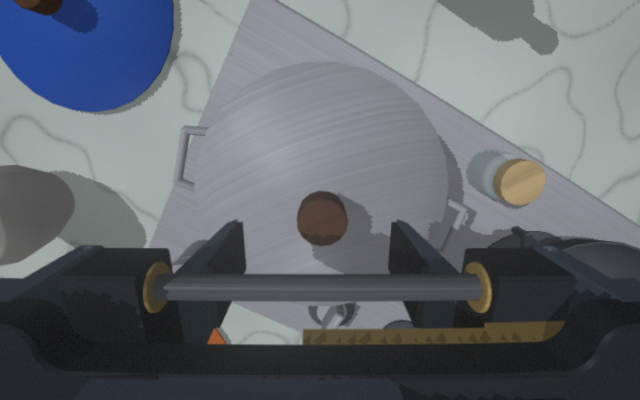

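```bash
python3 -m inch '0 0.006 0 0.02 0.012 0.04 0; 0 0.006 0 0.02 0.012 0.08 0; 0 0.006 0 0.02 0.012 0.12 0; 0 0.006 0 0.02 0.012 0.16 0; 0 0.006 0 0.02 0.012 0.19 0'; python3 -m inch '0 0 0 0 0 0 0; 0 0 0 0 0 0 0'; python3 - <<'E'
from h import *
go([0.6415,0.1906,0.141],-60)
c=manip.capture("wrist");save("wrist10",c["img"])
a=manip.capture("scene")["img"][180:290,270:400];b=manip.capture("side")["img"][90:200,270:400]
save("s10",np.hstack([cv2.resize(x,(400,338)) for x in(a,b)]))
E
```

```text
time: 10.53
position: [0.6422, 0.191, 0.1428]
tcp_rot: [0.966, 0.258, 0.001, -0.001]
contact_force: [-0.9, 0.3, 0.5]
opening: 0.0915
time: 10.7
position: [0.6422, 0.1908, 0.143]
tcp_rot: [0.966, 0.258, 0.001, -0.001]
contact_force: [0.2, -0.6, 0.7]
opening: 0.0909
t 10.7 pos [0.6422 0.1908 0.143 ] jaw -60.11 tilt 0.18 F [ 0.15 -0.56  0.65] T [-0.07  0.17  0.01] op 0.0909 j6 1.32
row [-0.0008 -0.0028 -0.0019] [-0.0024 -0.0005  0.0068]
```

View pics/wrist10.png

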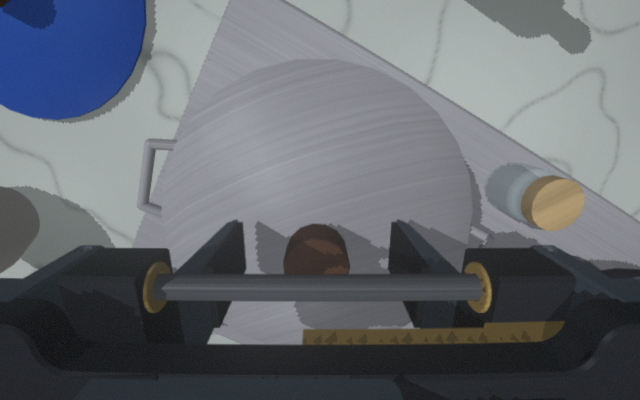

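View pics/s10.png

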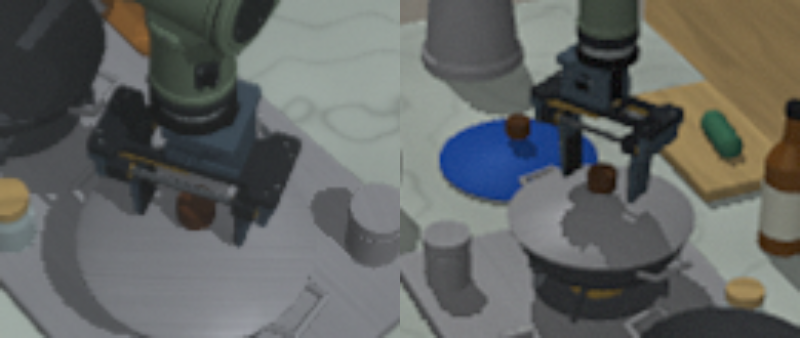

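The knob at wrist (317,253) is centred between the fingers and both views show the tips low beside it. I'll close.

```bash
python3 -m inch '0 0 0 -0.002 0 0.004 1; 0 0 0 -0.002 0 0.004 1; 0 0 0 -0.002 0 0.004 1; 0 0 0 -0.002 0 0.004 1; 0 0 0 -0.002 0 0.004 1' 30; python3 -m inch '0 0 0 0 0 0 1; 0 0 0 0 0 0 1; 0 0 0 0 0 0 1; 0 0 0 0 0 0 1; 0 0 0 0 0 0 1'; python3 -m inch '0 0 0 0 0 0 1; 0 0 0 0 0 0 1; 0 0 0 0 0 0 1'; python3 - <<'E'
from h import *
go([0.6415,0.1906,0.241],-60)
c=manip.capture("wrist");save("wrist11",cv2.resize(c["img"][160:340,180:460],None,fx=2.8,fy=2.8))
E
```

```text
time: 11.27
position: [0.6424, 0.1909, 0.1429]
tcp_rot: [0.966, 0.258, 0.002, -0.001]
contact_force: [0.6, 0.2, 0.3]
opening: 0.0608
time: 11.68
position: [0.6423, 0.191, 0.1429]
tcp_rot: [0.966, 0.258, 0.002, -0.001]
contact_force: [-0.3, 0.4, -0.0]
opening: 0.0376
time: 11.93
position: [0.6423, 0.191, 0.1429]
tcp_rot: [0.966, 0.258, 0.002, -0.001]
contact_force: [-0.2, -0.0, 0.2]
opening: 0.0374
t 11.93 pos [0.6423 0.191  0.1429] jaw -60.1 tilt 0.29 F [-0.21 -0.05  0.21] T [-0.04  0.11  0.05] op 0.0374 j6 1.319
row [-0.0005 -0.0049 -0.0017] [-0.0012 -0.0004 -0.3272]
```

View pics/wrist11.png

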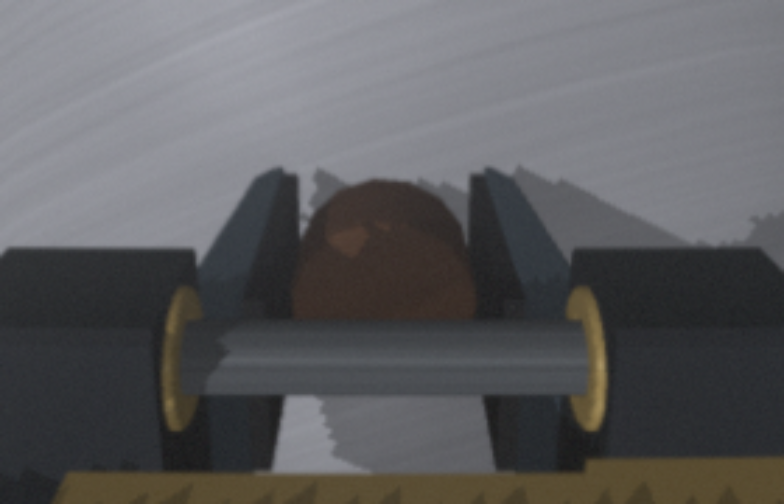

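Gripped at 37.4 mm on the 38 mm knob. I'll lift a little first.

```bash
python3 -m inch '0 0 0 0 0 -0.015 1; 0 0 0 0 0 -0.03 1; 0 0 0 0 0 -0.05 1; 0 0 0 0 0 -0.07 1; 0 0 0 0 0 -0.08 1'; python3 -c "
from h import *
go([0.6423,0.191,0.241],-60)"
```

```text
time: 12.4
position: [0.6427, 0.191, 0.168]
tcp_rot: [0.966, 0.258, 0.003, -0.001]
contact_force: [-0.3, 0.0, -4.2]
opening: 0.0372
t 12.4 pos [0.6427 0.191  0.168 ] jaw -60.1 tilt 0.38 F [-0.32  0.01 -4.17] T [-0.12  0.1   0.01] op 0.0372 j6 1.319
row [-0.0001 -0.0063 -0.0017] [ 0.0005 -0.0006 -0.2433]
```

The lid hangs with a weight of about 4 N and has not slipped. I'll raise it the rest of the way in gentle rows.

```bash
python3 -m inch '0 -0.006 0 0 0 -0.03 1; 0 -0.006 0 0 0 -0.06 1; 0 -0.006 0 0 0 -0.09 1; 0 -0.006 0 0 0 -0.12 1; 0 -0.006 0 0 0 -0.15 1'; python3 -m inch '0 0 0 0 0 -0.03 1; 0 0 0 0 0 -0.06 1; 0 0 0 0 0 -0.085 1; 0 0 0 0 0 -0.09 1; 0 0 0 0 0 -0.09 1';  python3 -m inch '0 0 0 0 0 0 1; 0 0 0 0 0 0 1; 0 0 0 0 0 0 1; 0 0 0 0 0 0 1; 0 0 0 0 0 0 1'; python3 - <<'E'
from h import *
go([0.6423,0.191,0.241],-60)
for n in("scene","side"):
    c=manip.capture(n);save(n+"12",c["img"]);P=cloud(c);z=P[...,2];hsv=cv2.cvtColor(c["img"],cv2.COLOR_RGB2HSV)
    m=(np.hypot(P[...,0]-.64,P[...,1]-.19)<.13)&(z>.215)&(z<.268)&(hsv[...,1]<60)&(c["depth"]>0)
    q=P[m];print(n,m.sum(),q.min(0),q.max(0))
    # rim ring points: radius>0.105
    o=np.array([.64,.19]);r=np.hypot(*(q[:,:2]-o).T);e=q[(r>.108)]
    A=np.c_[e[:,:2]-o,np.ones(len(e))];w=np.linalg.lstsq(A,e[:,2],rcond=None)[0];print("rim plane",w,len(e),np.degrees(np.hypot(*w[:2])))
go([0.6423,0.191,0.241],-60)
E
```

```text
time: 12.82
position: [0.6424, 0.1908, 0.2141]
tcp_rot: [0.966, 0.258, 0.0, -0.0]
contact_force: [0.2, -0.0, -4.2]
opening: 0.0373
time: 13.23
position: [0.6427, 0.191, 0.242]
tcp_rot: [0.966, 0.258, 0.001, -0.0]
contact_force: [-0.3, 0.1, -4.6]
opening: 0.0374
time: 13.65
position: [0.6426, 0.1909, 0.2416]
tcp_rot: [0.966, 0.258, 0.001, -0.0]
contact_force: [0.3, -0.6, -3.4]
opening: 0.0373
t 13.65 pos [0.6426 0.1909 0.2416] jaw -60.11 tilt 0.09 F [ 0.33 -0.59 -3.43] T [-0.04  0.11 -0.01] op 0.0373 j6 1.32
row [ 0.0002 -0.0014 -0.0018] [-0.0007 -0.0009  0.0019]
scene 3500 [0.52420848 0.07013157 0.21982385] [0.75931571 0.30856832 0.26778648]
rim plane [-0.00262155 -0.00485463  0.22903385] 695 0.31611433522554505
side 1497 [0.52101896 0.0674437  0.21977962] [0.75486514 0.30545842 0.26743282]
rim plane [-0.00445677 -0.00105541  0.22972993] 303 0.2624161820623845
t 13.75 pos [0.6427 0.1909 0.2417] jaw -60.1 tilt 0.1 F [ 0.86 -0.25 -4.32] T [-0.08  0.11 -0.02] op 0.0369 j6 1.32
row [ 0.0002 -0.0017 -0.0017] [-0.001  -0.0009  0.0024]
```

View pics/side12.png

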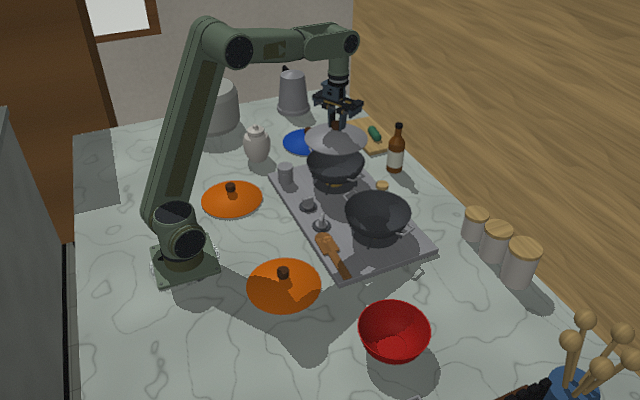

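View pics/scene12.png

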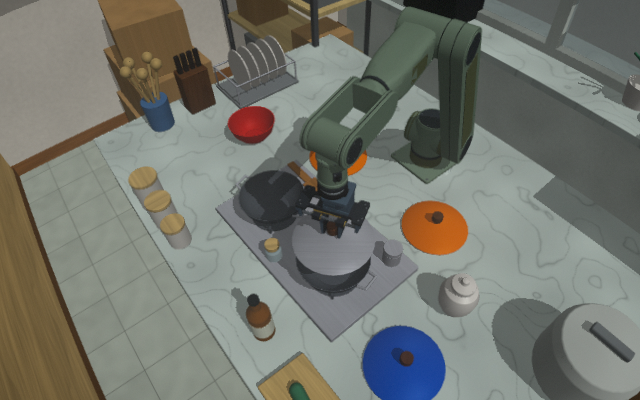

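Both views show the lid level, 0.3° from horizontal, hanging about 10 cm above the rim (scene 333,245; side 335,137). The woks and bystanders are where they stood, and the grip is steady. I'll hand in.

```bash
python3 -c "
from rig import manip
print(manip.hand_in())"
```

```text
the job is handed in; nothing more can be done
None
```

I turned the lidded (left) wok's burner off and handed the job in at about 13.8 s with its lid held still, level and about 10 cm above the rim. The hand-in itself reports no verdict.

**Knob:** after release, the left knob's bar lay at 1.3° in the world against a hob yaw of about 1.7°, which is about 1.57 rad (off). Its end stop was felt as a 0.46 N m rise at the wrist. The right knob was never touched. I saw it in place afterwards, but had no angle reading from before to compare.

**Lid:** gripped at 37 mm on its 38 mm knob with 30 N, weight about 4 N. The tilt was 0.3° in both fixed cameras, the TCP rose 99 mm, and it hung over the wok with no sign of slip.

**Woks and bystanders:** these were checked by eye only, and all stood where they began.

**Failed or disagreeing checks:**
- The first pinch on the burner knob shut above its bar. The real fingertips sit about 22 mm higher than the reported TCP, as all three cameras showed. I opened, went 22 mm lower and gripped properly, and used the same offset for the lid.
- The cameras differed by up to about 15 mm on the lid knob's position. I used the close wrist view.

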